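Isolate the tube shaker and re-thread its clamp knob

ROBOT

A 6-joint arm with a two-finger parallel gripper is mounted at the origin on a cart in front of the work surface, level with it; the furniture and walls round the work are solid. World frame = base frame: x ahead of the robot, y to its left, z up, the work surface at z = 0. Lengths are in m, angles in rad, forces in N, time in s.
With the tool pointing down it reaches from about 0.35 to 0.975 m from the base axis. Payload 4.9 kg.
Tool frame: the origin (TCP) lies at the very end of the fingers, on their centre line; the grasp point (between the pads) lies 19 mm behind it; z points along the fingers, x is the direction in which the jaws open and shut, and the axes are right-handed (so a half turn about z gives the same grasp; the last joint's range is limited). The gripper opens to 85 mm and grips with 20 to 120 N. Pads are 22 mm wide; open, the fingers measure 114 mm over their backs; the gripper's body (76 mm by 85 mm) begins 54 mm behind the grasp point. The pads swing forward as they close: fully open they stand 13 mm farther back than shut.
Start: joints at [1.188, 0.053, 1.613, -0, 1.476, -0.119], TCP at [0.163, 0.603, 0.231] pointing down, gripper open.
Joint ranges: [-3.01, 3.01], [-1.01, 2.22], [0.06, 2.58], [-1.02, 4.17], [0.09, 2.62], [-3.14, 3.14]. Speed limits (rad/s): [2.57, 2.57, 3.14, 3.14, 3.14, 3.14].

INTERFACE

Orientations are given as a rotation vector (axis times angle).
In Python, from station import ctrl, get_image, calibration, job gives the robot as it stands.
- The arm moves only by the tool jog_arm, never from a script. Its argument "deltas" is a list of rows, each a list of 3 entries, a list of its own where there are three numbers: the turn, a rotation vector about the tool's x, y, z in degrees, then the shift along the tool's x, y, z in m, then the finger opening in m, from 0 to 0.0854. In form: [[[ax, ay, az], [tx, ty, tz], gripper], ...]. A call has 1 to 12 rows; each row is the pose to reach, as a shift and turn from the pose commanded when the call began, along the tool's axes at that moment; what a row does not reach only later rows make up. A row lasts 1/12 s, in which the tool goes at most 41.7 mm and 7.16 degrees, less where a joint would pass 70% of its speed; a pose out of reach is approached as far as the arm can. A call with a gripper value outside its range is refused whole. The fingers move at their own pace and stop on an object; "squeeze" is the grip in N (left out, the last holds). Time passes only in rows, so rows that repeat a pose let the fingers close. It gives the time, the measured TCP pose, the force and the opening at its end, in the units of the state.
- ctrl.get_obs(): the state, without advancing time (a new reading comes with each control period).
- get_image(name): name is "scene" or "top" or "wrist"; returns the picture (420x560x3 uint8, red, green, blue); there is no depth.
- calibration(name): a dict with "mtx" (3x3 intrinsics, pixels), "k1" (the pictures are not rectified: a ray, as slopes to the right and down, at radius r is drawn at 1 + k1 r^2 times it, then the intrinsics apply), "origin" and "rotation" of the camera in the world; the wrist camera has in their place "tool_from_camera" (4x4, takes a point from camera to tool coordinates, whose origin is the TCP and whose axes are the tool frame's). Camera axes: x right, y up, looking along -z (the intrinsics and any distortion apply to the point x, -y, -z); pixel columns grow to the right and rows downward; lengths in m; the calibration is good to about 2 mm. A picture is of the moment at which its call begins: read the wrist's pose just before it. calibration takes no time and is no camera call.
- job.finish_job(): hands the job in, once; it reports no verdict.
The state is a dict: "t": time; "q": joint angles; "dq": joint speeds; "effort": joint torques, N m; "tool_pos": TCP position; "tool_rot": TCP orientation; "contact_force": force on the tool from outside, world axes, zero at the start; "wrist_torque": the same for the moment, N m; "opening": finger opening in m.
Only numpy, scipy, OpenCV 4.12 (cv2) and the standard library are available. Lean on these libraries where they do the work, as an engineer would, in place of code of your own. Each camera call takes 0.05 s, during which the arm holds its last target.

TASK

The tube shaker's clamp knob has been put back with its thread not started, so it sits high on its stud and the clamp plate is loose. First isolate the shaker: swing the red isolator handle counter-clockwise to off, fully against its stop, so that the padlock hole in the handle lines up with the hole in the yellow lug. Then back the knob (counter-clockwise) until you feel it drop into its thread start, screw it forward (clockwise) until it stops and the clamp plate is pressed down, and let go; leave the glassware and other things round about where they are.

Things in the scene. Friction and masses are not known exactly. Their poses are not given: they have to be found in the camera images.
- shaker: light grey tube shaker, housing 200 (x) x 240 (y) x 58 mm, fixed to the bench; on it a rack of eight capped vials and over these a square aluminium clamp plate, 160 x 160 mm, with thin guide rods at its corners up to 165 mm above the bench. Origin: centre of the underside; z up; its front (dials) faces its -x. The clamp knob stands at its centre
- knob_top (a point): centre of the top of the clamp knob: dark ribbed round plastic knob, 48 mm in diameter, 32.7 mm high, bright disc and red line on top. It turns about the vertical through this point and slides up and down on a stud hidden inside it; captive, cannot be lifted off; 1.3 N; slips in a grip under 30 N. This point is 193 mm above the bench before the thread is started, 182.5 mm fully home
- knob_rim (a point): centre of the knob's lower rim, on its axis. Not started, two lugs in the knob rest on the flat end of a two-start stud. Clockwise they meet a step after 0.1 to 1.2 rad: a false stop, still high. Backed 0.5 to 1.7 rad counter-clockwise (different each time, not visible) they reach a gap 0.5 rad wide; let down or lightly pressed, the knob falls 5 to 7 mm. Held up and backed on, it rides over a step
- stud_seat (a point): point on the stud's axis, 148 mm above the bench, where the knob's rim would be if fully down. Thread: two starts half a turn apart, so each has its gap; right-hand, 20 mm per turn. From the gap 1.8 to 2.4 rad clockwise to a firm stop; over the last 2 mm of descent the rim presses the sprung clamp plate (10 N, moment under 0.2 N m). Home, the knob holds by itself; free drag 0.02 N m
- plate_top (a point): centre of the top face of the clamp plate, 152.5 mm above the bench when loose; springs hold it up, and the knob screwed home presses it down by about 2 mm on to the vials
- isolator: bench isolator, light grey box 90 x 90 mm, 80 mm high, fixed to the bench, with a yellow disc and red rotary handle on top and a yellow lug at its own +y side. Origin: centre of the underside; z up; with the handle along its +x it is on, along its +y off
- handle_grip (a point): middle of the red grip bar, on its vertical turning axis, 105.5 mm above the bench. Bar 64 mm long, 14 mm wide, 91 to 118 mm above the bench, on a round hub of radius 21 mm with its top at 91 mm; this point's x axis points along the bar to its tab. Starts 0 to 0.2 rad from on; turns counter-clockwise from above to a firm stop at off, 1.571 rad from on; drag 0.08 N m; stays where left
- handle_hole (a point): padlock hole, 9 mm in diameter, in the flat tab at the end of the red handle, 58 mm from the turning axis
- lug_hole (a point): padlock hole, 9 mm in diameter, in the fixed yellow lug at the side of the isolator; with the handle against its off stop the handle's hole stands straight above it
- beaker_small: small glass beaker, 74 mm in diameter, 87 mm high, bystander; origin at the centre of its underside
- petri_1: petri dish with lid, 60 mm in diameter, 14 mm high, bystander; origin at the centre of its underside
- tape_roll: yellow roll of label tape lying flat, 62 mm in diameter, 18 mm high, bystander; origin at the centre of its underside
- box_tips: white carton 60 x 100 x 30 mm, bystander; origin at the centre of its underside
- amber_bottle: brown bottle with white cap, 68 mm in diameter, 160 mm high, bystander behind the work; origin at the centre of its underside

How it is judged:
On the way, in this order (a step that is already met when the one before it is completed fails the run):
1. the isolator is off, its padlock holes in line within 3 mm (horizontal distance between handle_hole and lug_hole below 0.003 m), for 0.2 s.
2. the knob has dropped into its thread start (at least 3.5 mm) (z of knob_top in the frame of shaker below 0.1892 m), for 0.1 s.
3. the knob is screwed home and the clamp plate pressed down (z of knob_top in the frame of shaker below 0.1834 m and z of plate_top in the frame of shaker below 0.151 m), for 0.2 s.
At the end, for the whole second after the job is handed in: The isolator's two padlock holes are in line within 3 mm; the knob is screwed home (its top no more than 0.9 mm above its usual home height) and by itself holds the clamp plate down by at least 1.5 mm (all of step 3 and horizontal distance between handle_hole and lug_hole below 0.003 m); the robot touches nothing.
It fails at once if a bystander is moved by more than 3 cm (distance of any of beaker_small, petri_1, tape_roll, box_tips, amber_bottle from where it was at the start of the episode above 0.03 m).
It also fails if it takes over 64 s, if anything falls off the work surface, if the arm or the gripper's body presses on something with over 40 N, if the wrist force passes 120 N, or if a joint passes its speed limit or range.

## Working session

There is one attempt and no reset: what is moved stays moved. The work goes in short steps, Python scripts to look and compute and a tool call to move; the robot and the scene stay as the last step left them, time stands still between calls to the robot, and variables do not carry over. Pictures are saved under pics/ and viewed, and the job is handed in when it is done.

Besides the shell and the picture viewer there is one more tool, called after "Emit:" as a command line: name --argument value ..., lists and objects as JSON in quotes. jog_arm: Moves the arm, as the interface text tells. Its arguments: {"type":"object","properties":{"deltas":{"type":"array","items":{"type":"array"}},"squeeze":{"type":"number"}},"required":["deltas"]}

```bash
ls; mkdir -p pics
python3 - <<'E'
from station import ctrl,get_image,calibration,job
import cv2
o=ctrl.get_obs();print(o)
for n in("scene","top","wrist"):
    cv2.imwrite(f"pics/{n}0.png",get_image(n)[:,:,::-1]);print(n,calibration(n))
E
```

```text
pics
{'t': 0.0, 'q': array([ 1.18799980e+00,  5.33645419e-02,  1.61428108e+00,  2.96575068e-05,
        1.47599377e+00, -1.19030015e-01]), 'dq': array([-1.00745751e-03, -4.41728286e-04,  2.30948843e-04,  2.60851735e-03,
        3.17518815e-05,  1.96006035e-03]), 'effort': array([ 5.70767170e-04, -3.93689740e+01, -3.70172453e+01, -7.98731116e-05,
        7.26113882e-03, -1.41425568e-05]), 'tool_pos': array([0.16272755, 0.60280725, 0.23006597]), 'tool_rot': array([ 2.49346698,  1.90940536, -0.00278933]), 'contact_force': array([-0.64022291, -0.21466324, -0.11972578]), 'wrist_torque': array([ 0.01498184, -0.02958332, -0.04509967]), 'opening': 0.08547535171045752}
scene {'mtx': array([[441.87351352,   0.        , 271.33244688],
       [  0.        , 441.87351352, 207.12926632],
       [  0.        ,   0.        ,   1.        ]]), 'k1': -0.0011313408367583993, 'origin': array([-0.42248202, -1.00077686,  1.00292312]), 'rotation': array([ 0.95001119, -0.37988661, -0.70630828])}
top {'mtx': array([[506.7222889 ,   0.        , 284.81092023],
       [  0.        , 506.7222889 , 199.17812144],
       [  0.        ,   0.        ,   1.        ]]), 'k1': -0.0973346838311611, 'origin': array([-0.14261384, -0.33845347,  1.61448328]), 'rotation': array([ 0.41934918, -0.26924311, -1.10035712])}
wrist {'mtx': array([[307.77732553,   0.        , 284.42654667],
       [  0.        , 307.77732553, 209.4602875 ],
       [  0.        ,   0.        ,   1.        ]]), 'k1': 0.003573955457378237, 'tool_from_camera': array([[ 9.99999855e-01, -4.46406683e-04,  2.99790479e-04,
        -4.91323107e-04],
       [-3.51913403e-04, -9.64839072e-01, -2.62841094e-01,
        -6.82636179e-02],
       [ 4.06583588e-04,  2.62840950e-01, -9.64839090e-01,
        -1.41987414e-01],
       [ 0.00000000e+00,  0.00000000e+00,  0.00000000e+00,
         1.00000000e+00]])}
```

View pics/scene0.png

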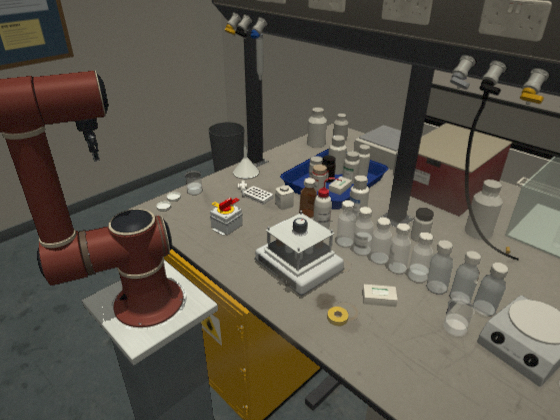

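View pics/top0.png

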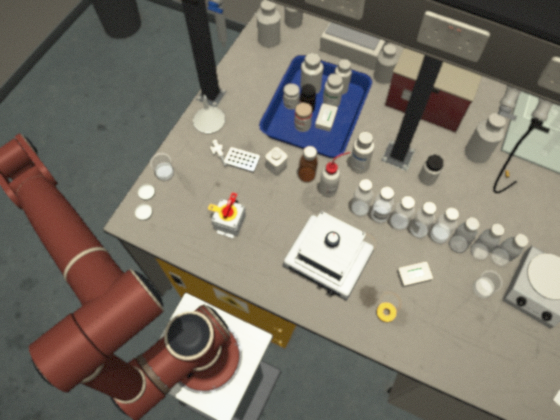

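View pics/wrist0.png

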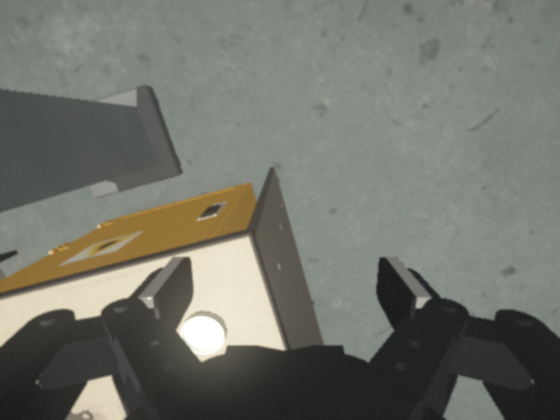

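The scene and top views show the isolator at about (227,214) in the top picture, with the red bar running from (222,218) to (236,198), and the knob at about (332,240). I'll zoom in on both.

```bash
cat > h.py <<'E'
import numpy as np,cv2
from scipy.spatial.transform import Rotation as R
from scipy.optimize import least_squares
from station import ctrl,get_image,calibration,job
def cam(n,obs=None):
    c=calibration(n)
    if n=="wrist":
        o=obs or ctrl.get_obs();T=np.eye(4);T[:3,:3]=R.from_rotvec(o["tool_rot"]).as_matrix();T[:3,3]=o["tool_pos"]
        M=T@c["tool_from_camera"];return M[:3,:3],M[:3,3],c["mtx"],c["k1"]
    rot=np.array(c["rotation"]);
    return (R.from_rotvec(rot).as_matrix() if rot.size==3 else rot),np.array(c["origin"]),c["mtx"],c["k1"]
def proj(C,P):
    Rm,o,K,k=C;p=(np.atleast_2d(P)-o)@Rm;s=np.c_[p[:,0],-p[:,1]]/-p[:,2:]
    s=s*(1+k*(s**2).sum(1,keepdims=True));return s*K[0,0]+K[:2,2]
def onz(C,uv,z):
    Rm,o,K,k=C;d=(np.array(uv)-K[:2,2])/K[0,0];s=d.copy()
    for _ in range(20): s=d/(1+k*(s@s))
    r=Rm@np.array([s[0],-s[1],-1]);return o+r*(z-o[2])/r[2]
def crop(im,x0,y0,x1,y1,name,f=6):
    cv2.imwrite(name,cv2.resize(im[y0:y1,x0:x1,::-1],None,fx=f,fy=f,interpolation=cv2.INTER_CUBIC))
E
python3 - <<'E'
from h import *
a=cv2.imread("pics/top0.png")[:,:,::-1];b=cv2.imread("pics/scene0.png")[:,:,::-1]
crop(a,195,180,265,250,"pics/t_iso.png",8);crop(a,280,205,380,300,"pics/t_sh.png",6)
crop(b,200,185,255,245,"pics/s_iso.png",9);crop(b,250,205,350,295,"pics/s_sh.png",6)
E
```

```text
(no output)
```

View pics/t_iso.png

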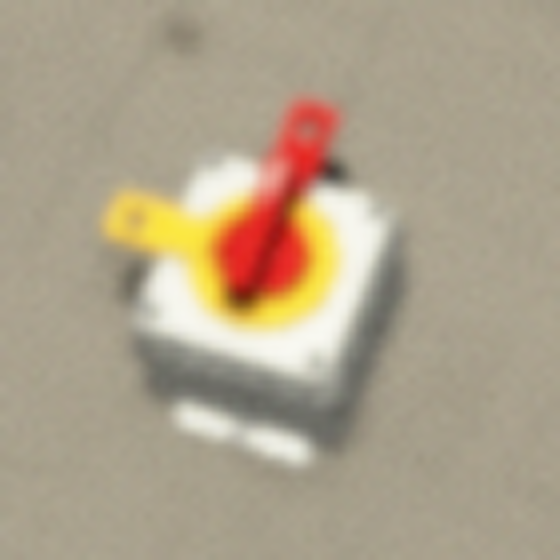

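View pics/t_sh.png

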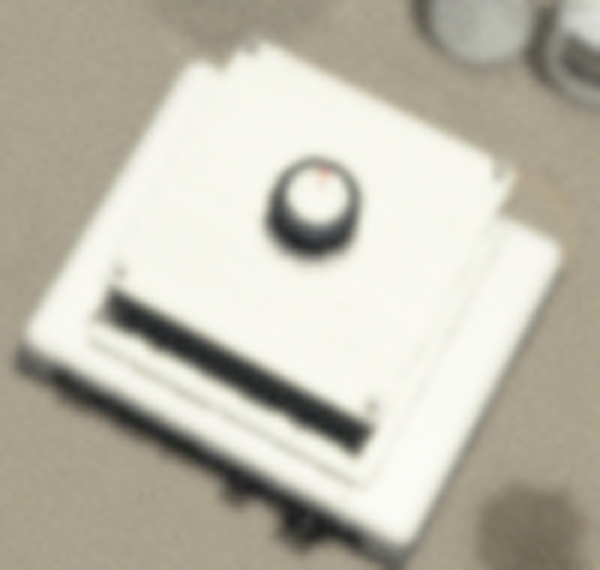

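View pics/s_iso.png

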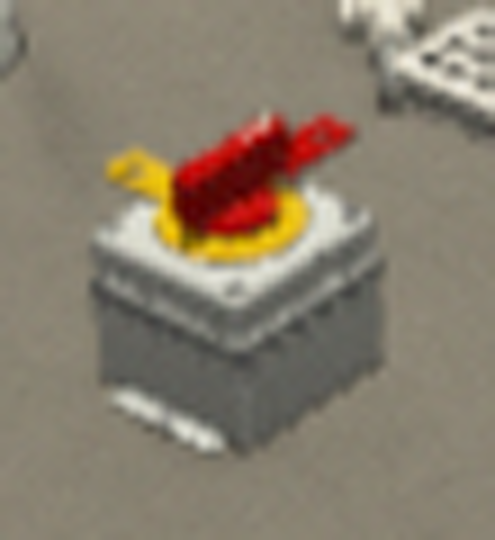

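View pics/s_sh.png

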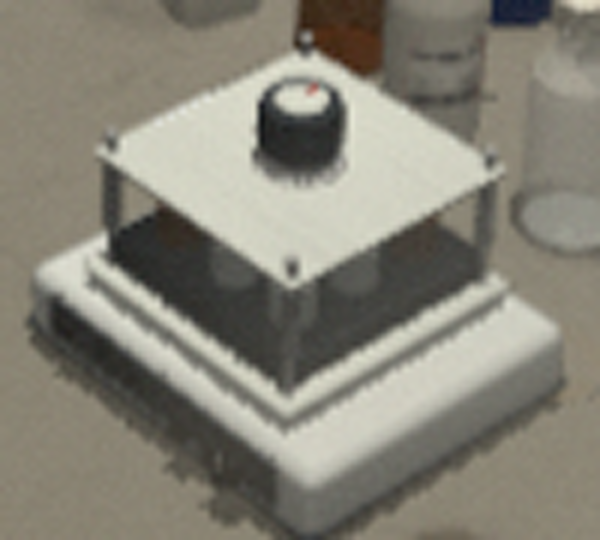

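Run:
```python
from h import *
T=cam("top");S=cam("scene")
f=lambda u,x0,y0,k:np.array([(u[0]+.5)/k-.5+x0,(u[1]+.5)/k-.5+y0])
def tri(a,b):
    r=least_squares(lambda P:np.r_[proj(T,P)[0]-a,proj(S,P)[0]-b],[.5,.0,.1]);print(r.x.round(4),r.fun.round(2));return r.x
kt=f((317,196),280,205,6);ks=f((302,97),250,205,6)
print("knob",onz(T,kt,.193),onz(S,ks,.193));tri(kt,ks)
ht=f((311,122),195,180,8);hs=f((322,132),200,185,9);h=tri(ht,hs)
lt=f((137,217),195,180,8);ls=f((130,170),200,185,9);l=tri(lt,ls)
# isolator: fit axis c, yaw; hole at 58mm
hub=f((262,255),195,180,8);print("hub",onz(T,hub,.091))
# shaker plate corners (rods) top z .165
for p in [(251,46),(502,170),(371,405),(121,270)]: print(onz(T,f(p,280,205,6),.165))
for p in [(305,38),(491,157),(292,263),(111,140)]: print(onz(S,f(p,250,205,6),.165))
for p in [(370,365),(235,440),(105,385)]: pass
```

```text
knob [ 0.46156251 -0.21593367  0.193     ] [ 0.46117318 -0.21662376  0.193     ]
[ 0.4619 -0.2159  0.1923] [ 0.01 -0.01 -0.02  0.  ]
[0.4996 0.1565 0.0946] [-0.32  0.21  0.43 -0.12]
[0.4321 0.2052 0.0833] [-0.46  0.31  0.62 -0.17]
hub [0.43821391 0.14581997 0.091     ]
[ 0.53732309 -0.14806949  0.165     ]
[ 0.52861671 -0.29465186  0.165     ]
[ 0.38097992 -0.28280392  0.165     ]
[ 0.39245155 -0.13943414  0.165     ]
[ 0.53708614 -0.14992389  0.165     ]
[ 0.52231701 -0.29976215  0.165     ]
[ 0.37822357 -0.28751748  0.165     ]
[ 0.38723282 -0.14464768  0.165     ]
```

```bash
cat >> h.py <<'E'
def delta(pos,yaw_deg):
    o=ctrl.get_obs();R0=R.from_rotvec(o["tool_rot"]).as_matrix()
    y=np.radians(yaw_deg);x=np.array([np.cos(y),np.sin(y),0]);z=np.array([0,0,-1.]);Rt=np.c_[x,np.cross(z,x),z]
    print("t",round(o["t"],2),"rot",np.degrees(R.from_matrix(R0.T@Rt).as_rotvec()).round(2),"shift",(R0.T@(np.array(pos)-o["tool_pos"])).round(4),"yaw",np.degrees(np.arctan2(R0[1,0],R0[0,0])).round(2),"q6",o["q"][5].round(2))
E
python3 -c "
from h import *
delta([.4395,.147,.23],-80)"
```

```text
t 0.15 rot [1.2000e-01 4.0000e-02 1.5489e+02] shift [-0.368   0.386   0.0009] yaw 74.89 q6 -0.12
```

Emit:
jog_arm --deltas '[[[0, 0, 155], [-0.368, 0.386, 0], 0.085], [[0, 0, 155], [-0.368, 0.386, 0], 0.085], [[0, 0, 155], [-0.368, 0.386, 0], 0.085], [[0, 0, 155], [-0.368, 0.386, 0], 0.085], [[0, 0, 155], [-0.368, 0.386, 0], 0.085], [[0, 0, 155], [-0.368, 0.386, 0], 0.085], [[0, 0, 155], [-0.368, 0.386, 0], 0.085], [[0, 0, 155], [-0.368, 0.386, 0], 0.085], [[0, 0, 155], [-0.368, 0.386, 0], 0.085], [[0, 0, 155], [-0.368, 0.386, 0], 0.085], [[0, 0, 155], [-0.368, 0.386, 0], 0.085], [[0, 0, 155], [-0.368, 0.386, 0], 0.085]]'

```text
t: 1.15
tool_pos: [0.4228, 0.174, 0.2312]
tool_rot: [-3.126, 0.312, -0.001]
contact_force: [0.8, 0.5, 0.6]
opening: 0.0852
```

```bash
python3 -c "
from h import *
delta([.4395,.147,.22],-80);print(ctrl.get_obs()['tool_pos'])"
```

```text
t 1.15 rot [-3.000e-02 -1.000e-02  6.859e+01] shift [0.0217 0.0231 0.0112] yaw -11.41 q6 0.43
[0.42277891 0.17397689 0.23123565]
```

Emit:
jog_arm --deltas '[[[0, 0, 68.5], [0.021, 0.023, 0.011], 0.085], [[0, 0, 68.5], [0.021, 0.023, 0.011], 0.085], [[0, 0, 68.5], [0.021, 0.023, 0.011], 0.085], [[0, 0, 68.5], [0.021, 0.023, 0.011], 0.085], [[0, 0, 68.5], [0.021, 0.023, 0.011], 0.085], [[0, 0, 68.5], [0.021, 0.023, 0.011], 0.085], [[0, 0, 68.5], [0.021, 0.023, 0.011], 0.085], [[0, 0, 68.5], [0.021, 0.023, 0.011], 0.085], [[0, 0, 68.5], [0.021, 0.023, 0.011], 0.085], [[0, 0, 68.5], [0.021, 0.023, 0.011], 0.085], [[0, 0, 68.5], [0.021, 0.023, 0.011], 0.085]]'

```text
t: 2.07
tool_pos: [0.4383, 0.1493, 0.22]
tool_rot: [2.413, -2.011, -0.001]
contact_force: [-1.1, 0.3, 0.6]
opening: 0.0851
```

```bash
python3 -c "
from h import *
o=ctrl.get_obs();import pickle;pickle.dump(o,open('o1.p','wb'))
im=get_image('wrist');cv2.imwrite('pics/w1.png',im[:,:,::-1]);print(o['tool_pos'],o['t']);delta([.4395,.147,.22],-80)"
```

```text
[0.43834443 0.14925822 0.21995891] 2.0667
t 2.12 rot [ 0.03 -0.    0.53] shift [ 0.0024 -0.0007 -0.    ] yaw -79.47 q6 1.55
```

View pics/w1.png

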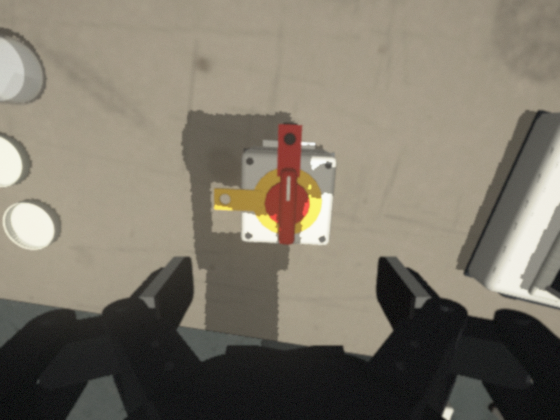

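```bash
python3 -c "
from h import *
im=cv2.imread('pics/w1.png')[:,:,::-1];crop(im,205,115,345,255,'pics/w1c.png',4)
o=np.load('o1.p',allow_pickle=True);C=cam('wrist',o)
for n,p,z in[('hole',(289.5,138.5),.0946),('lug',(224.5,199),.083),('hub',(288,203),.091),('scr',(250,160),.08),('scr',(329,164),.08),('scr',(322,239),.08),('scr',(248,236),.08)]: print(n,onz(C,p,z).round(4))
"
```

```text
hole [0.4921 0.155  0.0946]
lug [0.4268 0.2041 0.083 ]
hub [0.4357 0.1457 0.091 ]
scr [0.4663 0.1865 0.08  ]
scr [0.4758 0.115  0.08  ]
scr [0.4034 0.1058 0.08  ]
scr [0.3934 0.1773 0.08  ]
```

View pics/w1c.png

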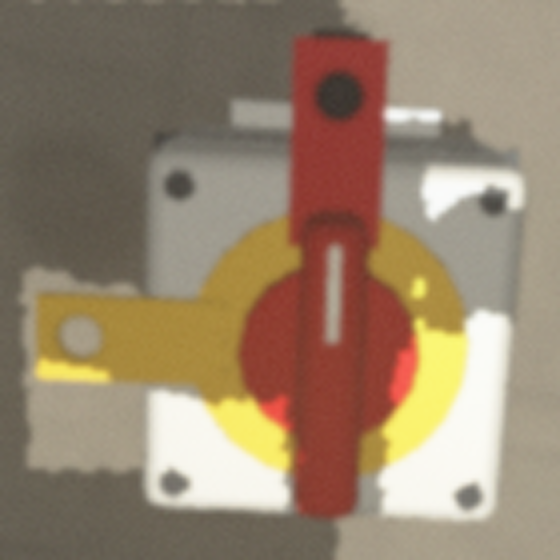

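```bash
python3 -c "
from h import *
delta([.4352,.146,.097],-81.5);print(ctrl.get_obs()['tool_pos'])"
```

```text
t 2.12 rot [ 0.03 -0.    2.03] shift [0.0026 0.0036 0.123 ] yaw -79.47 q6 1.55
[0.43836033 0.14926938 0.21998373]
```

Emit:
jog_arm --deltas '[[[0, 0, 2], [0.0026, 0.0036, 0.03], 0.05], [[0, 0, 2], [0.0026, 0.0036, 0.06], 0.05], [[0, 0, 2], [0.0026, 0.0036, 0.09], 0.05], [[0, 0, 2], [0.0026, 0.0036, 0.11], 0.05], [[0, 0, 2], [0.0026, 0.0036, 0.12], 0.05], [[0, 0, 2], [0.0026, 0.0036, 0.123], 0.05], [[0, 0, 2], [0.0026, 0.0036, 0.123], 0.05], [[0, 0, 2], [0.0026, 0.0036, 0.123], 0.05]]'

```text
t: 2.78
tool_pos: [0.4366, 0.1463, 0.0988]
tool_rot: [-2.378, 2.05, -0.002]
contact_force: [-0.3, 0.1, -0.2]
opening: 0.0501
```

Emit:
jog_arm --deltas '[[[0, 0, 0], [0, 0, 0], 0.0], [[0, 0, 0], [0, 0, 0], 0.0], [[0, 0, 0], [0, 0, 0], 0.0], [[0, 0, 0], [0, 0, 0], 0.0], [[0, 0, 0], [0, 0, 0], 0.0], [[0, 0, 0], [0, 0, 0], 0.0], [[0, 0, 0], [0, 0, 0], 0.0], [[0, 0, 0], [0, 0, 0], 0.0]]' --squeeze 40

```text
t: 3.45
tool_pos: [0.4363, 0.1467, 0.0987]
tool_rot: [-2.377, 2.05, -0.001]
contact_force: [-1.7, 2.6, 6.6]
opening: 0.0133
```

```bash
python3 -c "
from h import *
o=ctrl.get_obs();print(o['tool_pos'],o['contact_force'],o['wrist_torque'],o['opening']);delta([.4352,.146,.097],7.4)
im=get_image('wrist');cv2.imwrite('pics/w2.png',im[:,:,::-1])"
```

```text
[0.43632037 0.14668872 0.09872174] [-1.68150805  2.56164491  6.5566781 ] [ 0.3414566   0.20583421 -0.03263519] 0.013331822328527046
t 3.45 rot [-1.400e-01 -5.000e-02 -8.896e+01] shift [0.0005 0.0012 0.0017] yaw -81.56 q6 1.58
```

View pics/w2.png

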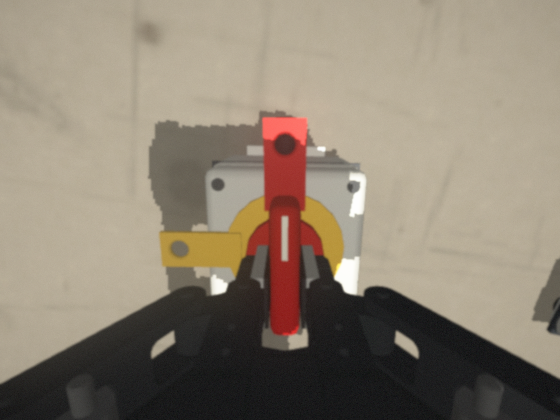

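Emit:
jog_arm --deltas '[[[0, 0, -7], [0, 0, -0.001], 0], [[0, 0, -14], [0, 0, -0.001], 0], [[0, 0, -21], [0, 0, -0.001], 0], [[0, 0, -28], [0, 0, -0.001], 0], [[0, 0, -35], [0, 0, -0.001], 0], [[0, 0, -42], [0, 0, -0.001], 0], [[0, 0, -49], [0, 0, -0.001], 0], [[0, 0, -56], [0, 0, -0.001], 0], [[0, 0, -63], [0, 0, -0.001], 0], [[0, 0, -70], [0, 0, -0.001], 0], [[0, 0, -76], [0, 0, -0.001], 0], [[0, 0, -80], [0, 0, -0.001], 0]]'

```text
t: 4.5
tool_pos: [0.4364, 0.1466, 0.0988]
tool_rot: [-3.14, 0.036, -0.004]
contact_force: [2.4, 2.4, -0.3]
opening: 0.0134
```

```bash
python3 -c "
from h import *
o=ctrl.get_obs();print(o['tool_pos'],o['contact_force'],o['wrist_torque'],o['opening']);delta([.436,.1465,.098],7.4)"
```

```text
[0.43641646 0.14656161 0.09878133] [ 2.39092071  2.41883737 -0.3257611 ] [ 0.3745282  -0.29971945 -0.07071255] 0.013370207789732006
t 4.5 rot [-0.07 -0.16 -8.71] shift [-0.0004  0.0001  0.0008] yaw -1.31 q6 0.18
```

Emit:
jog_arm --deltas '[[[0, 0, -4], [0, 0, 0], 0], [[0, 0, -7], [0, 0, 0], 0], [[0, 0, -9], [0, 0, 0], 0], [[0, 0, -10.5], [0, 0, 0], 0], [[0, 0, -11.5], [0, 0, 0], 0], [[0, 0, -11.5], [0, 0, 0], 0]]'

```text
t: 5.0
tool_pos: [0.4364, 0.1466, 0.0988]
tool_rot: [-3.129, -0.269, -0.004]
contact_force: [3.9, 3.2, -0.5]
opening: 0.013
```

```bash
python3 -c "
from h import *
o=ctrl.get_obs();print(o['tool_pos'],o['contact_force'],o['wrist_torque'],o['opening']);delta([.436,.1465,.098],7.4)
im=get_image('wrist');cv2.imwrite('pics/w3.png',im[:,:,::-1])"
```

```text
[0.43640482 0.14657633 0.09879228] [ 3.91899232  3.16016297 -0.49732024] [ 0.59806425 -0.54581608 -1.02533671] 0.012999360437535816
t 5.0 rot [-0.08 -0.15  2.42] shift [-0.0004  0.      0.0008] yaw 9.82 q6 -0.01
```

View pics/w3.png

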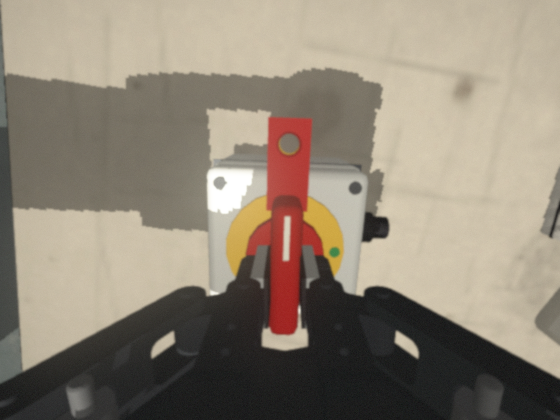

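Emit:
jog_arm --deltas '[[[0, 0, 0], [0, 0, 0], 0.05], [[0, 0, 0], [0, 0, 0], 0.05], [[0, 0, 0], [0, 0, 0], 0.05], [[0, 0, 0], [0, 0, -0.01], 0.05], [[0, 0, 0], [0, 0, -0.04], 0.06], [[0, 0, 0], [0, 0, -0.08], 0.06], [[0, 0, 0], [0, 0, -0.12], 0.085], [[0, 0, 0], [0, 0, -0.15], 0.085], [[0, 0, 0], [0, 0, -0.16], 0.085], [[0, 0, 0], [0, 0, -0.16], 0.085]]'

```text
t: 5.88
tool_pos: [0.4372, 0.1463, 0.2631]
tool_rot: [-3.13, -0.273, -0.012]
contact_force: [-1.0, -0.1, 0.1]
opening: 0.0848
```

```bash
python3 -c "
from h import *
o=ctrl.get_obs();print(o['tool_pos'],o['contact_force']);delta([.463,-.2165,.27],-25)
im=get_image('wrist');cv2.imwrite('pics/w4.png',im[:,:,::-1]);crop(im,230,100,350,240,'pics/w4c.png',4)"
```

```text
[0.43715979 0.14631778 0.26306477] [-0.98496136 -0.12054653  0.05390184]
t 5.88 rot [-0.11 -0.43 34.96] shift [-0.0373  0.3618 -0.0071] yaw 9.96 q6 -0.01
```

View pics/w4c.png

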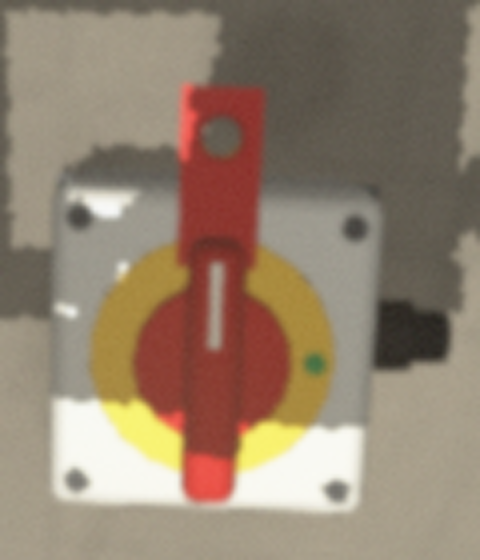

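The handle now lies parallel to the box, and its hole at (221,136) in the crop stands over the lug. The moment was 1 N m against the stop. Next is the knob.

Emit:
jog_arm --deltas '[[[0, 0, 35], [-0.037, 0.362, -0.007], 0.085], [[0, 0, 35], [-0.037, 0.362, -0.007], 0.085], [[0, 0, 35], [-0.037, 0.362, -0.007], 0.085], [[0, 0, 35], [-0.037, 0.362, -0.007], 0.085], [[0, 0, 35], [-0.037, 0.362, -0.007], 0.085], [[0, 0, 35], [-0.037, 0.362, -0.007], 0.085], [[0, 0, 35], [-0.037, 0.362, -0.007], 0.085], [[0, 0, 35], [-0.037, 0.362, -0.007], 0.085], [[0, 0, 35], [-0.037, 0.362, -0.007], 0.085], [[0, 0, 35], [-0.037, 0.362, -0.007], 0.085], [[0, 0, 35], [-0.037, 0.362, -0.007], 0.085], [[0, 0, 35], [-0.037, 0.362, -0.007], 0.085]]'

```text
t: 6.93
tool_pos: [0.4606, -0.2161, 0.2628]
tool_rot: [-3.065, 0.681, 0.006]
contact_force: [0.1, 0.8, 0.3]
opening: 0.085
```

```bash
python3 -c "
from h import *
import pickle
o=ctrl.get_obs();print(o['tool_pos'],o['contact_force'],o['q'].round(2));delta([.463,-.2165,.27],-25);pickle.dump(o,open('o5.p','wb'))
im=get_image('wrist');cv2.imwrite('pics/w5.png',im[:,:,::-1])"
```

```text
[ 0.46059628 -0.21606166  0.26284195] [0.13630698 0.75844203 0.29270712] [-0.59 -0.24  1.84  0.    1.55 -0.15]
t 6.93 rot [-0.05  0.25 -0.07] shift [ 0.0023 -0.0006 -0.0072] yaw -25.07 q6 -0.15
```

View pics/w5.png

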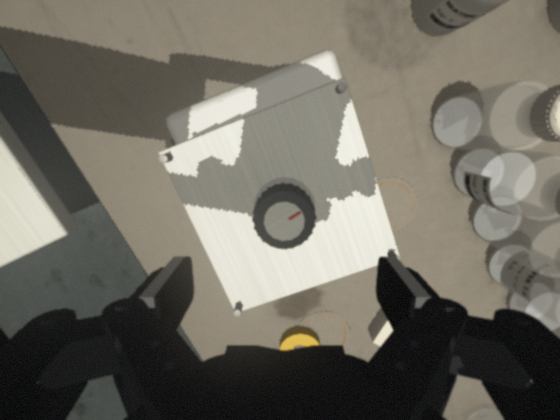

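```bash
python3 -c "
from h import *
im=cv2.imread('pics/w5.png')[:,:,::-1];crop(im,235,170,335,260,'pics/w5c.png',6)
o=np.load('o5.p',allow_pickle=True);C=cam('wrist',o)
for p in [(282,220),(284,216)]: print(onz(C,p,.193).round(4))
print(proj(C,[.4625,-.2162,.193]))
"
```

```text
[ 0.4573 -0.2144  0.193 ]
[ 0.4598 -0.2123  0.193 ]
[[289.6222383  219.18219566]]
```

View pics/w5c.png

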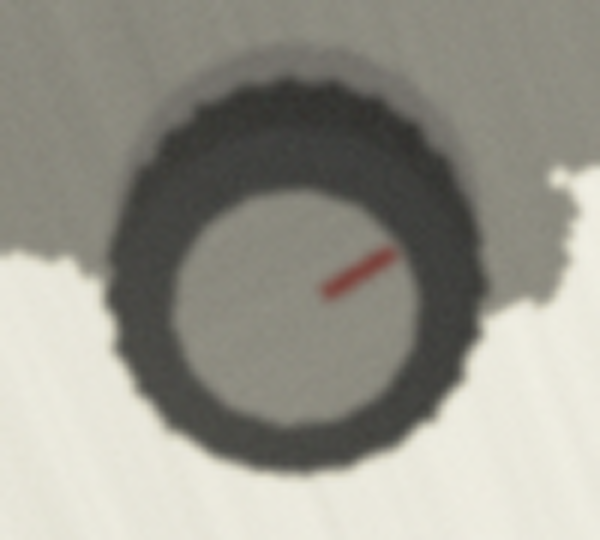

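```bash
python3 -c "
from h import *
delta([.4598,-.216,.163],-25)"
```

```text
t 6.98 rot [-0.04  0.19 -0.01] shift [-0.0005  0.0008  0.1004] yaw -25.01 q6 -0.15
```

Emit:
jog_arm --deltas '[[[0, 0, 0], [-0.0005, 0.0008, 0.03], 0.085], [[0, 0, 0], [-0.0005, 0.0008, 0.055], 0.085], [[0, 0, 0], [-0.0005, 0.0008, 0.075], 0.085], [[0, 0, 0], [-0.0005, 0.0008, 0.09], 0.085], [[0, 0, 0], [-0.0005, 0.0008, 0.098], 0.085], [[0, 0, 0], [-0.0005, 0.0008, 0.1004], 0.085], [[0, 0, 0], [-0.0005, 0.0008, 0.1004], 0.085]]'

```text
t: 7.57
tool_pos: [0.4606, -0.2164, 0.1645]
tool_rot: [-3.067, 0.679, 0.001]
contact_force: [0.8, -0.4, 0.2]
opening: 0.0848
```

Emit:
jog_arm --deltas '[[[0, 0, 0], [0, 0, 0], 0.035], [[0, 0, 0], [0, 0, 0], 0.035], [[0, 0, 0], [0, 0, 0], 0.035], [[0, 0, 0], [0, 0, 0], 0.035], [[0, 0, 0], [0, 0, 0], 0.035], [[0, 0, 0], [0, 0, 0], 0.035], [[0, 0, 0], [0, 0, 0], 0.035]]' --squeeze 50

```text
t: 8.15
tool_pos: [0.4597, -0.2168, 0.1666]
tool_rot: [-3.066, 0.681, 0.006]
contact_force: [-8.2, 4.8, 8.7]
opening: 0.0452
```

```bash
python3 -c "
from h import *
o=ctrl.get_obs();print(o['tool_pos'],o['contact_force'],o['wrist_torque'],o['opening']);
im=get_image('wrist');cv2.imwrite('pics/w6.png',im[:,:,::-1])"
```

```text
[ 0.45971446 -0.21681643  0.16662539] [-8.19147836  4.77752429  8.66825479] [0.71877443 1.2488577  0.01561282] 0.045243175777910226
```

View pics/w6.png

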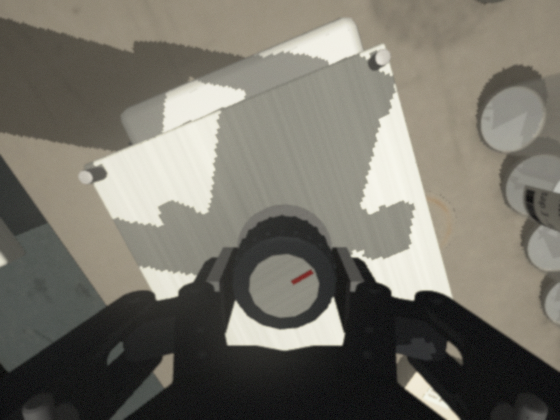

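Emit:
jog_arm --deltas '[[[0, 0, -4], [-0.0015, 0, 0], 0.035], [[0, 0, -9], [-0.0015, 0, 0], 0.035], [[0, 0, -14], [-0.0015, 0, 0], 0.035], [[0, 0, -14], [-0.0015, 0, 0], 0.035]]'

```text
t: 8.53
tool_pos: [0.4598, -0.2169, 0.1669]
tool_rot: [3.127, -0.298, 0.002]
contact_force: [-2.2, 3.1, 4.3]
opening: 0.0454
```

```bash
cat > s.py <<'E'
from h import *
o=ctrl.get_obs();print(o['t'],o['tool_pos'].round(4),o['contact_force'].round(1),o['wrist_torque'].round(2),o['opening'].round(4),"q6",o['q'][5].round(2),"yaw",np.degrees(np.arctan2(*R.from_rotvec(o['tool_rot']).as_matrix()[[1,0],[0,0]])).round(1))
E
python3 s.py
```

```text
Traceback (most recent call last):
  File "s.py", line 2, in <module>
    o=ctrl.get_obs();print(o['t'],o['tool_pos'].round(4),o['contact_force'].round(1),o['wrist_torque'].round(2),o['opening'].round(4),"q6",o['q'][5].round(2),"yaw",np.degrees(np.arctan2(*R.from_rotvec(o['tool_rot']).as_matrix()[[1,0],[0,0]])).round(1))
                                                                                                                ^^^^^^^^^^^^^^^^^^
AttributeError: 'float' object has no attribute 'round'
```

```bash
sed -i "s/o\['opening'\].round(4)/round(o['opening'],4)/" s.py; python3 s.py
```

```text
8.5333 [ 0.4598 -0.2169  0.1669] [-2.2  3.1  4.3] [0.34 0.36 0.1 ] 0.0454 q6 -0.4 yaw -10.9
```

Emit:
jog_arm --deltas '[[[0, 0, -4], [0, 0, 0.001], 0.035], [[0, 0, -9], [0, 0, 0.001], 0.035], [[0, 0, -12], [0, 0, 0.001], 0.035], [[0, 0, -12], [0, 0, 0.001], 0.035]]'

```text
t: 8.87
tool_pos: [0.46, -0.2168, 0.1666]
tool_rot: [3.141, 0.029, 0.002]
contact_force: [-3.1, 2.3, 7.6]
opening: 0.0456
```

```bash
python3 s.py
```

```text
8.8667 [ 0.46   -0.2168  0.1666] [-3.1  2.3  7.6] [0.54 0.62 0.09] 0.0456 q6 -0.61 yaw 1.0
```

Emit:
jog_arm --deltas '[[[0, 0, -4], [0, 0, 0], 0.035], [[0, 0, -9], [0, 0, 0], 0.035], [[0, 0, -12], [0, 0, 0], 0.035], [[0, 0, -12], [0, 0, 0], 0.035]]'

```text
t: 9.2
tool_pos: [0.4602, -0.2168, 0.1667]
tool_rot: [3.121, 0.357, 0.003]
contact_force: [-2.4, 2.8, 8.9]
opening: 0.0457
```

Emit:
jog_arm --deltas '[[[0, 0, -4], [0, 0, 0], 0.035], [[0, 0, -9], [0, 0, 0], 0.035], [[0, 0, -12], [0, 0, 0], 0.035], [[0, 0, -12], [0, 0, 0], 0.035]]'

```text
t: 9.53
tool_pos: [0.4603, -0.2167, 0.1656]
tool_rot: [3.066, 0.68, 0.004]
contact_force: [-0.4, 2.0, 4.6]
opening: 0.0457
```

```bash
python3 s.py
```

```text
9.5333 [ 0.4603 -0.2167  0.1656] [-0.4  2.   4.6] [0.53 0.02 0.11] 0.0457 q6 -1.02 yaw 25.0
```

Emit:
jog_arm --deltas '[[[0, 0, 0], [0, 0, 0.001], 0.035], [[0, 0, 0], [0, 0, 0.002], 0.035], [[0, 0, 0], [0, 0, 0.003], 0.035], [[0, 0, 0], [0, 0, 0.003], 0.035]]'

```text
t: 9.87
tool_pos: [0.4605, -0.2169, 0.1644]
tool_rot: [3.067, 0.677, 0.004]
contact_force: [-2.2, 4.8, 11.2]
opening: 0.0455
```

```bash
python3 s.py
```

```text
9.8667 [ 0.4605 -0.2169  0.1644] [-2.2  4.8 11.2] [0.78 0.67 0.26] 0.0455 q6 -1.02 yaw 24.9
```

```bash
python3 -c "
from h import *
a=get_image('wrist');b=get_image('scene')
cv2.imwrite('pics/w7.png',a[:,:,::-1]);crop(b,250,190,350,265,'pics/s7.png',7)"; python3 s.py
```

```text
9.9667 [ 0.4605 -0.2169  0.1643] [-3.3  5.4 12.7] [0.75 0.67 0.24] 0.0453 q6 -1.02 yaw 24.9
```

View pics/w7.png

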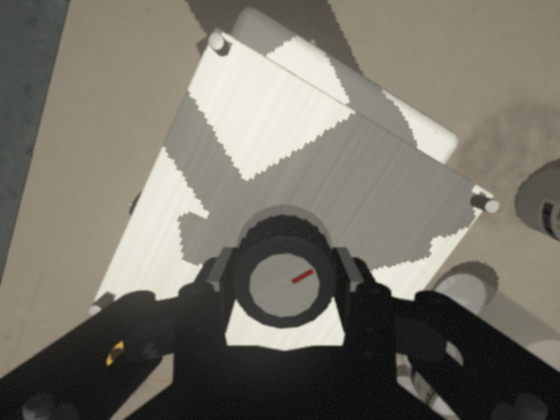

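View pics/s7.png

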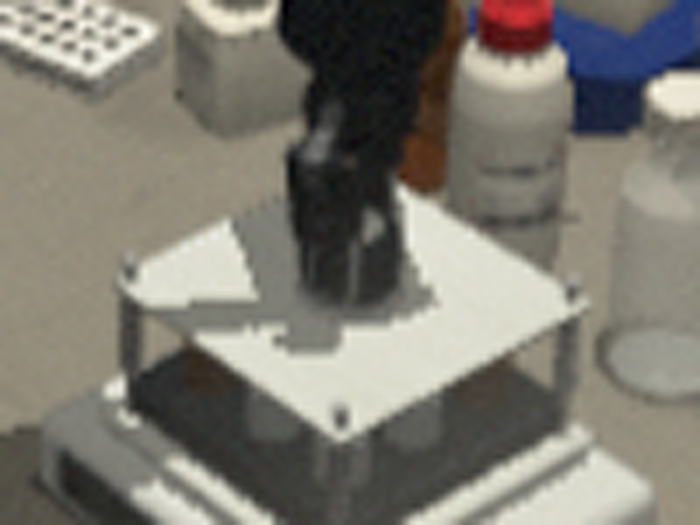

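Emit:
jog_arm --deltas '[[[0, 0, -3], [0, 0, 0], 0.035], [[0, 0, -6], [0, 0, 0], 0.035], [[0, 0, -6], [0, 0, 0], 0.035]]'

```text
t: 10.22
tool_pos: [0.4602, -0.2166, 0.1612]
tool_rot: [3.027, 0.837, 0.004]
contact_force: [2.9, 1.2, -1.2]
opening: 0.0458
```

```bash
python3 s.py
```

```text
10.2167 [ 0.4602 -0.2166  0.1612] [ 2.9  1.2 -1.2] [ 0.28 -0.69 -0.01] 0.0458 q6 -1.13 yaw 30.9
```

Emit:
jog_arm --deltas '[[[0, 0, -1], [0, 0, 0.001], 0.035], [[0, 0, -2], [0, 0, 0.002], 0.035], [[0, 0, -2], [0, 0, 0.003], 0.035], [[0, 0, -2], [0, 0, 0.003], 0.035]]'

```text
t: 10.55
tool_pos: [0.4602, -0.2166, 0.1598]
tool_rot: [3.013, 0.89, 0.003]
contact_force: [0.5, 3.9, 7.5]
opening: 0.0455
```

```bash
python3 s.py
```

```text
10.55 [ 0.4602 -0.2166  0.1598] [0.5 3.9 7.5] [ 0.8  -0.11 -0.08] 0.0455 q6 -1.16 yaw 32.9
```

Emit:
jog_arm --deltas '[[[0, 0, 5], [0, 0, 0.0002], 0.035], [[0, 0, 10], [0, 0, 0.0004], 0.035], [[0, 0, 15], [0, 0, 0.0006], 0.035], [[0, 0, 20], [0, 0, 0.0008], 0.035], [[0, 0, 25], [0, 0, 0.001], 0.035], [[0, 0, 30], [0, 0, 0.0012], 0.035], [[0, 0, 35], [0, 0, 0.0014], 0.035], [[0, 0, 40], [0, 0, 0.0016], 0.035], [[0, 0, 40], [0, 0, 0.0016], 0.035]]'

```text
t: 11.3
tool_pos: [0.4598, -0.2169, 0.1578]
tool_rot: [3.135, -0.199, 0.001]
contact_force: [-1.0, 4.2, 6.3]
opening: 0.0454
```

```bash
python3 s.py
```

```text
11.3 [ 0.4598 -0.2169  0.1578] [-1.   4.2  6.3] [ 0.61  0.   -0.1 ] 0.0454 q6 -0.46 yaw -7.3
```

Emit:
jog_arm --deltas '[[[0, 0, 5], [0, 0, 0.0003], 0.035], [[0, 0, 10], [0, 0, 0.0006], 0.035], [[0, 0, 15], [0, 0, 0.0008], 0.035], [[0, 0, 20], [0, 0, 0.0011], 0.035], [[0, 0, 25], [0, 0, 0.0014], 0.035], [[0, 0, 30], [0, 0, 0.0016], 0.035], [[0, 0, 35], [0, 0, 0.0019], 0.035], [[0, 0, 40], [0, 0, 0.0022], 0.035], [[0, 0, 40], [0, 0, 0.0022], 0.035]]'

```text
t: 12.05
tool_pos: [0.4593, -0.2167, 0.1559]
tool_rot: [2.878, -1.259, -0.001]
contact_force: [-3.4, 3.9, 9.1]
opening: 0.0453
```

```bash
python3 s.py
```

```text
12.05 [ 0.4593 -0.2167  0.1559] [-3.4  3.9  9.1] [ 0.6   0.43 -0.09] 0.0453 q6 0.24 yaw -47.3
```

Emit:
jog_arm --deltas '[[[0, 0, 5], [0, 0, 0.0003], 0.035], [[0, 0, 10], [0, 0, 0.0006], 0.035], [[0, 0, 15], [0, 0, 0.0008], 0.035], [[0, 0, 20], [0, 0, 0.0011], 0.035], [[0, 0, 25], [0, 0, 0.0013], 0.035], [[0, 0, 25], [0, 0, 0.0013], 0.035]]'

```text
t: 12.55
tool_pos: [0.4592, -0.2165, 0.1551]
tool_rot: [2.537, -1.852, -0.002]
contact_force: [-5.4, 4.8, 11.7]
opening: 0.0454
```

```bash
python3 s.py
```

```text
12.55 [ 0.4592 -0.2165  0.1551] [-5.4  4.8 11.7] [ 0.84  0.68 -0.11] 0.0454 q6 0.67 yaw -72.3
```

```bash
python3 -c "
from h import *
a=get_image('wrist');b=get_image('scene')
cv2.imwrite('pics/w8.png',a[:,:,::-1]);crop(b,250,190,350,265,'pics/s8.png',7)"; python3 s.py
```

```text
12.65 [ 0.4592 -0.2165  0.1551] [-4.7  6.1 12.1] [ 0.9   0.74 -0.05] 0.0457 q6 0.67 yaw -72.1
```

View pics/w8.png

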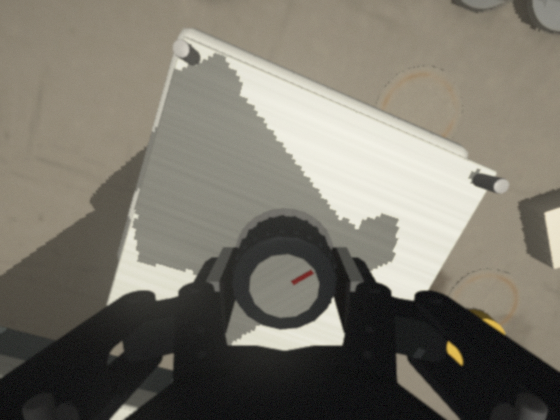

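View pics/s8.png

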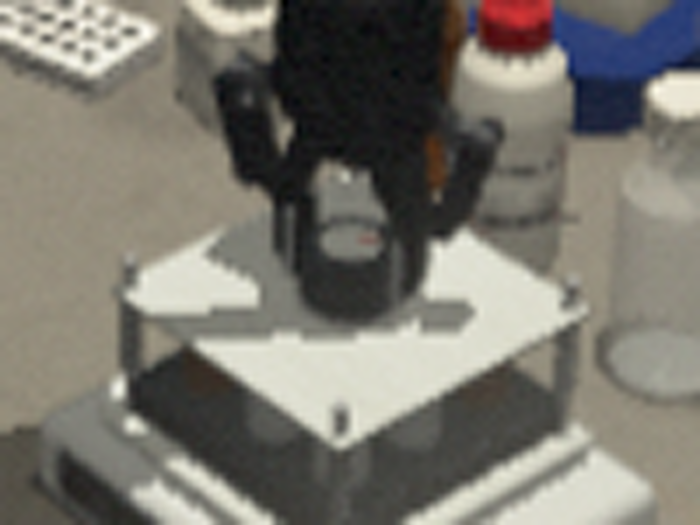

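Emit:
jog_arm --deltas '[[[0, 0, 4], [0, 0, 0.0002], 0.035], [[0, 0, 8], [0, 0, 0.0004], 0.035], [[0, 0, 12], [0, 0, 0.0006], 0.035], [[0, 0, 16], [0, 0, 0.0008], 0.035], [[0, 0, 16], [0, 0, 0.0008], 0.035]]'

```text
t: 13.07
tool_pos: [0.4585, -0.2169, 0.155]
tool_rot: [2.257, -2.182, -0.004]
contact_force: [-9.2, 4.8, 16.0]
opening: 0.0455
```

```bash
python3 s.py
```

```text
13.0667 [ 0.4585 -0.2169  0.155 ] [-9.2  4.8 16. ] [1.19 1.34 0.72] 0.0455 q6 0.95 yaw -88.1
```

Emit:
jog_arm --deltas '[[[0, 0, 2], [0, 0, -0.001], 0.035], [[0, 0, 4], [0, 0, -0.001], 0.035], [[0, 0, 4], [0, 0, -0.001], 0.035]]'

```text
t: 13.32
tool_pos: [0.4584, -0.2169, 0.1549]
tool_rot: [2.18, -2.258, -0.003]
contact_force: [-6.3, 3.5, 11.1]
opening: 0.0452
```

```bash
python3 s.py; python3 -c "
from h import *
a=get_image('wrist')
crop(a,210,200,360,350,'pics/w9.png',4)"
```

```text
13.3167 [ 0.4584 -0.2169  0.1549] [-6.3  3.5 11.1] [0.73 1.1  0.77] 0.0452 q6 1.02 yaw -92.0
```

View pics/w9.png

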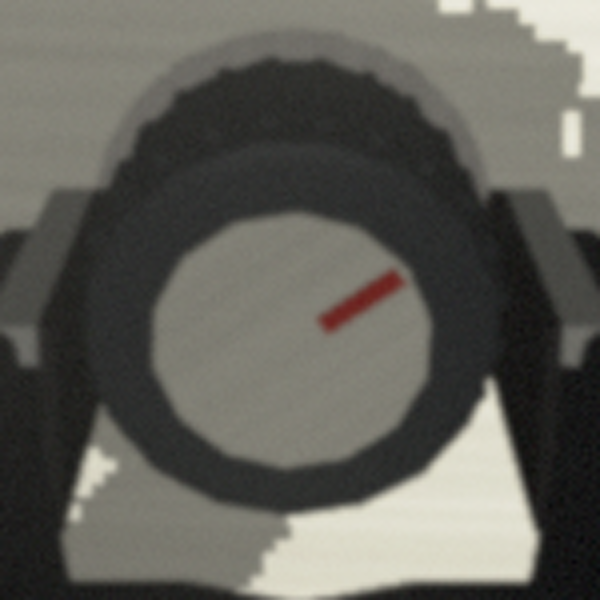

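```bash
python3 -c "
from h import *
for n in('w6','w7','w8'):
  a=cv2.imread('pics/%s.png'%n)[:,:,::-1].astype(int)
  m=(a[:,:,0]-a[:,:,1]>40)[240:330,240:330];y,x=np.nonzero(m);print(n,len(x),x.mean()+240,y.mean()+240,np.degrees(np.arctan2(-(y.mean()+240-284.5),x.mean()+240-284)))
a=get_image('wrist').astype(int)
m=(a[:,:,0]-a[:,:,1]>40)[240:330,240:330];y,x=np.nonzero(m);print(len(x),x.mean()+240,y.mean()+240,np.degrees(np.arctan2(-(y.mean()+240-284.5),x.mean()+240-284)))
"; python3 s.py
```

```text
w6 98 301.9183673469388 276.765306122449 23.348064266370084
w7 91 302.0 276.0 25.277722235552954
w8 93 302.0430107526882 276.9247311827957 22.774858753402242
94 299.8936170212766 274.77659574468083 31.457479974975943
13.4167 [ 0.4584 -0.2169  0.155 ] [-8.3  3.9 11.7] [0.78 1.   0.86] 0.0453 q6 1.02 yaw -91.9
```

Emit:
jog_arm --deltas '[[[0, 0, 0], [0, 0, 0], 0.035], [[0, 0, 3], [0, 0, 0], 0.035], [[0, 0, 6], [0, 0, 0], 0.035], [[0, 0, 6], [0, 0, 0], 0.035]]' --squeeze 80

```text
t: 13.75
tool_pos: [0.4579, -0.2171, 0.1551]
tool_rot: [2.059, -2.366, -0.004]
contact_force: [-9.5, 2.8, 12.7]
opening: 0.0453
```

```bash
python3 s.py; python3 -c "
from h import *
a=get_image('wrist').astype(int)
m=(a[:,:,0]-a[:,:,1]>40)[240:330,240:330];y,x=np.nonzero(m);print(len(x),x.mean()+240,y.mean()+240,np.degrees(np.arctan2(-(y.mean()+240-284.5),x.mean()+240-284)))
"
```

```text
13.75 [ 0.4579 -0.2171  0.1551] [-9.5  2.8 12.7] [0.91 1.25 1.19] 0.0453 q6 1.12 yaw -97.9
92 298.89130434782606 273.7826086956522 35.74286841163382
```

Emit:
jog_arm --deltas '[[[0, 0, 0], [0, 0, 0], 0.06], [[0, 0, 0], [0, 0, 0], 0.085], [[0, 0, 0], [0, 0, 0], 0.085], [[0, 0, 0], [0, 0, 0], 0.085], [[0, 0, 0], [0, 0, -0.01], 0.085], [[0, 0, 0], [0, 0, -0.04], 0.085], [[0, 0, 0], [0, 0, -0.08], 0.085], [[0, 0, 0], [0, 0, -0.11], 0.085], [[0, 0, 0], [0, 0, -0.11], 0.085], [[0, 0, 0], [0, 0, -0.11], 0.085]]'

```text
t: 14.63
tool_pos: [0.4606, -0.2176, 0.2666]
tool_rot: [-2.059, 2.371, -0.009]
contact_force: [0.6, 0.5, 0.4]
opening: 0.0847
```

```bash
python3 s.py; python3 -c "
from h import *
C=cam('wrist');a=get_image('wrist');b=get_image('scene')
cv2.imwrite('pics/w10.png',a[:,:,::-1]);cv2.imwrite('pics/s10f.png',b[:,:,::-1]);crop(b,250,205,350,295,'pics/s10.png',6);crop(get_image('top'),280,205,380,300,'pics/t10.png',6)"
```

```text
14.6333 [ 0.4606 -0.2176  0.2666] [0.6 0.5 0.4] [-0.03  0.02  0.02] 0.0847 q6 1.12 yaw -98.1
```

View pics/w10.png

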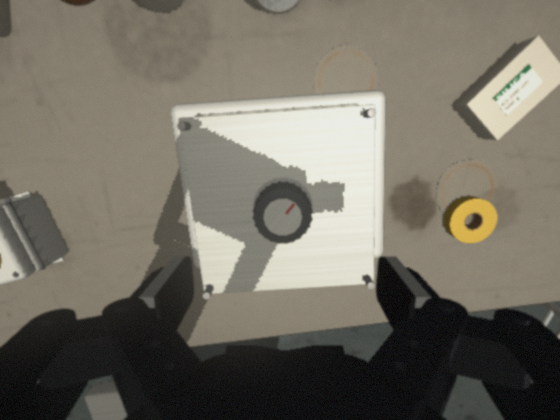

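View pics/s10.png

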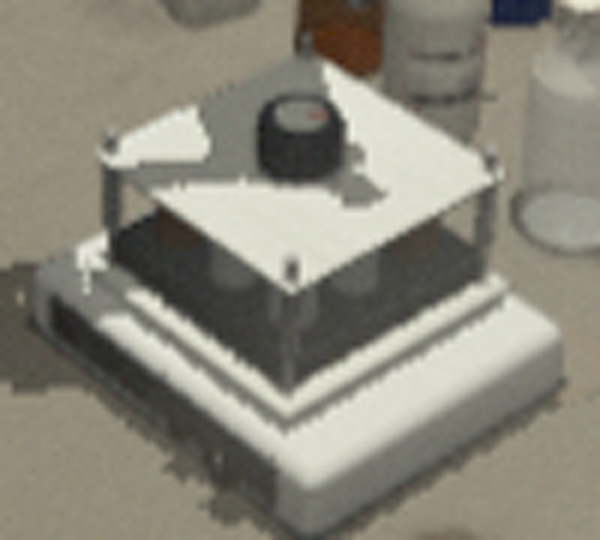

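```bash
python3 -c "
from h import *
S=cam('scene')
for z in(.193,.1825): print((proj(S,[.461,-.2165,z])[0]-[250,205])*6)
a=cv2.imread('pics/s_sh.png');b=cv2.imread('pics/s10.png');cv2.imwrite('pics/cmp.png',np.hstack([a[60:200,220:380],b[60:200,220:380]]).repeat(2,0).repeat(2,1))
T=cv2.imread('pics/t10.png')
"
```

```text
[299.11257204  94.53503858]
[298.53503125 110.53817573]
```

View pics/cmp.png

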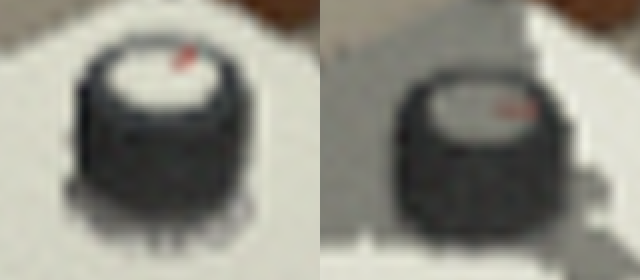

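```bash
python3 -c "
from h import *
b=cv2.imread('pics/s10f.png')[:,:,::-1];crop(b,200,185,255,245,'pics/s11.png',9)"
```

```text
(no output)
```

View pics/s11.png

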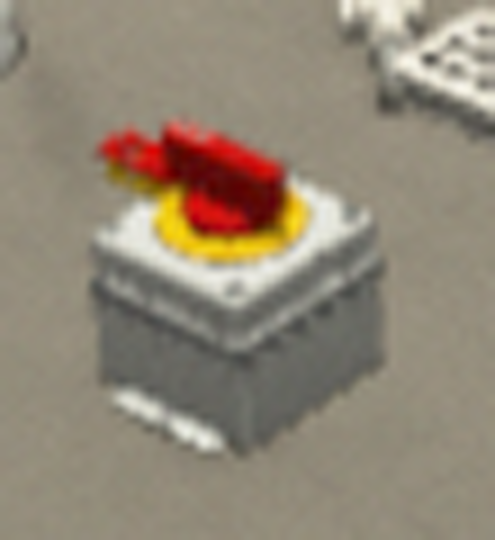

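View pics/s10f.png

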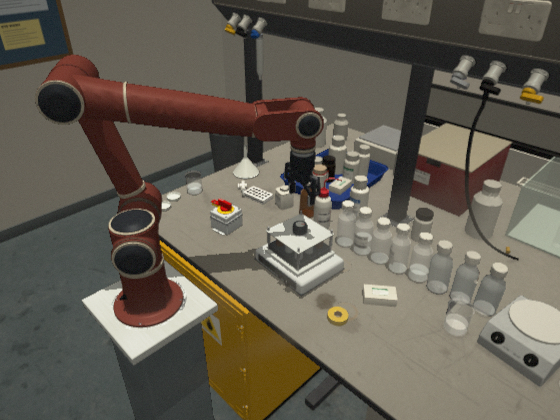

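The handle lies above the lug, the knob sits low on the plate, and the arm is clear with the bystanders undisturbed. I'm handing the job in.

```bash
python3 -c "
from h import *
print(job.finish_job())"
```

```text
the job is handed in; nothing more can be done
None
```

I finished both parts and handed the job in at about 15 s on the robot's clock; no verdict was reported.

- **Isolator:** I turned the handle about 90° counter-clockwise until it met the stop, where the moment was about 1 N m. The last pictures show the handle parallel to the box and its tab over the yellow lug. I judged the hole alignment by eye and did not measure it against the 3 mm limit.
- **Thread start:** I backed the knob about 58° counter-clockwise under light pressure. It dropped part-way first, then fully, by about 7 mm as read from the tool height.
- **Screwing home:** I turned it about 2.1 rad clockwise to a firm stop. The moment rose to 0.7–1.2 N m, and the knob then slipped slightly in the grip.
- **Knob and plate:** After I let go, the scene camera showed the top of the knob about 11 mm lower than at the start, where 10.5 mm is expected. The gap under the knob had closed. I did not measure the plate's own height; that it is pressed down follows from the stop and the knob height.
- **Surroundings:** The last wrist force was under 1 N with the gripper about 8 cm above the knob, and nothing else in the pictures appeared to have moved.

One disagreement: the tool came down about 11.7 mm in all rather than 10.5 mm. I put this down to the arm giving way under the pressing force.

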